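# Refit the lamp cover of a microscope light base

### The job

Put the cover plate back on the microscope's light base: tilt it so that its far edge hooks under the lip at the far end of the recess, then lower the near edge until the plate lies flat in the recess. Then push the sliding latch fully home over the plate's near edge and let go, without shifting the small jar that stands between base and blotter.

Things in the scene. Friction and masses are not known exactly. Their poses are not given: they have to be found in the camera images.
- plate_mid (a point): Cover plate: loose aluminium plate 160 x 120 x 6 mm (x, y, z), about 0.25 kg, at first flat on the cream blotter pad (3 mm thick). This point is the middle of the plate, half-way through its 6 mm; x along the 160 mm, z up. The same both ways round: a half turn makes no difference.
- grip_bar (a point): Middle of the black grip bar that stands across the middle of the cover plate: 14 mm thick (x), 70 mm long (y), 30 mm tall, its top 36 mm above the plate's underside. The point is 21 mm above the plate's underside, 15 mm above its top face; axes as plate_mid. Pinch the bar across its 14 mm from above.
- recess (a point): Light base: fixed white box 265 x 170 mm with a recess in its top. Point: centre of the recess floor, 30 mm above the bench; x points to the lip end, away from the robot. Recess 165 (x) by 130 mm (y); near and side walls rise 8 mm above its floor, the far wall 15.5 mm. The fitted plate lies on this floor, its middle above this point (play 2.5 mm in x, 5 mm in y), grip_bar 21 mm above it.
- lip_edge (a point): Middle of the lower free edge of the steel lip, 130 mm wide, that juts from the recess's far wall 12.5 mm back over the recess (70 mm from recess, along x). Under it are 13 mm of height at this edge, 11 mm at the wall; its top is 17 mm above the floor. The plate is longer than the opening the lip leaves, so it goes in far edge first, near edge up 10 to 15 degrees.
- latch_tab (a point): Latch on the base's near deck (8 mm above the recess floor, running to x = -160 mm): a dark tongue 60 mm wide, 5 mm thick, with an upright tab at its rear, 8 mm thick, 50 mm wide, top 35.5 mm above the deck. Point: centre of the tab's robot-side face, 18.5 mm above the deck, 125.5 mm short of recess when open; x along its travel, to the lip. The tongue's tip is 39.5 mm ahead. Free deck behind.
- latch (a joint): Travel of the latch in m: 0 open (clear of the recess), 0.018 fully home (end stop), the tongue then reaching about 12 mm over the plate's near edge. Starts open, 0 to 0.004. It slides with about 2 N of friction and stays where it is left.
- jar: Bystander: small amber jar 44 mm across, 55 mm high, standing between the light base and the blotter, towards their far ends; origin at the centre of its underside.
Things that resemble listed ones, but are neither listed nor needed, are in the scene too. There is more than one size of the part that bears plate_mid; the job needs the larger.

How it is judged:
On the way, in this order (a step that is already met when the one before it is completed fails the run):
1. the plate lies flat in the recess, its far edge under the lip (x of grip_bar in the frame of recess between -0.006 and 0.006 m and y of grip_bar in the frame of recess between -0.009 and 0.009 m and z of grip_bar in the frame of recess between 0.018 and 0.0235 m and angle between grip_bar's own z axis and vertical below 0.035 rad and angle between the x axis of grip_bar and the x axis of recess, either way round below 0.12 rad), for 0.2 s.
2. the latch is fully home over the plate's near edge (value of joint latch above 0.015 m), for 0.2 s.
At the end, for the whole second after the job is handed in: The plate lies flat (within 2 degrees) on the recess floor (height within 2.5 mm), centred within 6 mm along and 9 mm across, square to the recess within 0.12 rad, so that its far edge is under the lip; the latch has travelled more than 15 mm of its 18 mm; the robot touches nothing (all of step 1 and value of joint latch above 0.015 m).
It fails at once if the small jar was shifted by more than 30 mm (distance of jar from where it was at the start of the episode above 0.03 m).
It also fails if it takes over 58 s, if anything falls off the work surface, if the arm or the gripper's body presses on something with over 40 N, if the wrist force passes 120 N, or if a joint passes its speed limit or range.

### The arm

A 6-joint arm with a two-finger parallel gripper is mounted at the origin on the work surface. World frame = base frame: x ahead of the robot, y to its left, z up, the work surface at z = 0. Lengths are in m, angles in rad, forces in N, time in s.
With the tool pointing down it reaches from about 0.25 to 0.775 m from the base axis. Payload 4 kg.
Tool frame: the origin (TCP) lies midway between the tips of the shut fingers; the grasp point (between the pads) lies 19 mm behind it; z points along the fingers, y is the direction in which the jaws open and shut (so a half turn about z gives the same grasp; the last joint's range is limited). The gripper opens to 94 mm and grips with 3 to 60 N. Pads are 16 mm wide; open, the fingers measure 119 mm over their backs; the gripper's body (75 mm by 177 mm) begins 78 mm behind the grasp point.
Start: joints at [-1.383, 0.087, 1.371, -0, 1.684, -0.103], TCP at [0.158, -0.527, 0.206] pointing down, gripper open.
Joint ranges: [-3.1, 3.1], [-0.76, 2.03], [0.27, 2.55], [-1.08, 4.22], [0.17, 2.65], [-2.57, 2.57]. Speed limits (rad/s): [2.79, 2.79, 3.14, 3.14, 3.14, 3.14].

### API

Orientations are given as [roll, pitch, yaw] about the fixed x, y, z axes, in that order (R = Rz(yaw) Ry(pitch) Rx(roll)).
In Python, from bench import robot gives the robot as it stands.
- The arm moves only by the tool drive_tool, never from a script. Its argument "series" is a list that holds one entry, the list of rows, each a list of 7 numbers: the turn, a rotation vector about the tool's x, y, z in rad, then the shift along the tool's x, y, z in cm, then the opening in per cent of the stroke, from 0 (shut) to 100 (fully open). In form: [[[rx, ry, rz, tx, ty, tz, fingers], ...]]. A call has 1 to 20 rows; each row is the pose to reach, as a shift and turn from the pose measured when the call began, along the tool's axes at that moment; what a row does not reach only later rows make up. A row lasts 1/10 s, in which the tool goes at most 50 mm and 8.59 degrees, less where a joint would pass 70% of its speed; a pose out of reach is approached as far as the arm can. A call with a gripper value outside its range is refused whole. The fingers move at their own pace and stop on an object; the grip force is fixed at half the most. Time passes only in rows, so rows that repeat a pose let the fingers close. It gives the time, the measured TCP pose, the force and the opening at its end, in the units of the state.
- robot.get_obs(): the state, without advancing time (a new reading comes with each control period).
- robot.snapshot(name): name is "scene" or "top"; returns a dict with "img" (400x640x3 uint8, blue, green, red), "depth" (400x640 float32, m along the optical axis (not along the pixel's ray), 0 where there is no reading), "vertical_fov" (degrees; the focal length in pixels is half the picture's height over the tangent of half this angle, whatever the lens; pixels are square), "cx", "cy" (the principal point, pixels), "rvec" (rotation vector, rad) and "tvec" (3), from world to camera coordinates, as OpenCV has them. Camera axes: x right, y down, z forward; pixel columns grow to the right and rows downward; lengths in m; the calibration is good to about 2 mm. A picture is of the moment at which its call begins.
- robot.close_job(): hands the job in, once; it reports no verdict.
The state is a dict: "time": time; "joint_positions": joint angles; "qvel": joint speeds; "joint_torque": joint torques, N m; "tool_pos": TCP position; "ee_rot": TCP orientation; "wrist_force": force on the tool from outside, world axes, zero at the start; "wrist_torque": the same for the moment, N m; "width": finger opening in m.
Only numpy, scipy, OpenCV 4.12 (cv2) and the standard library are available. Lean on these libraries where they do the work, as an engineer would, in place of code of your own. Each camera call takes 0.05 s, during which the arm holds its last target.

## Working session

There is one attempt and no reset: what is moved stays moved. The work goes in short steps, Python scripts to look and compute and a tool call to move; the robot and the scene stay as the last step left them, time stands still between calls to the robot, and variables do not carry over. Pictures are saved under pics/ and viewed, and the job is handed in when it is done.

Besides the shell and the picture viewer there is one more tool, called after "Request:" by a JSON object that holds its "api" and its "payload". drive_tool: Moves the arm, as the interface text tells. Its arguments: {"type":"object","properties":{"series":{"type":"array","items":{"type":"array","items":{"type":"array","items":{"type":"number"}}}}},"required":["series"]}

```bash
ls; mkdir -p pics; cat > h.py <<'E'
import numpy as np, cv2
from scipy.spatial.transform import Rotation as R
from bench import robot
def snap(name,fn):
    s=robot.snapshot(name); cv2.imwrite('pics/'+fn,s['img']); np.savez('pics/'+fn[:-4]+'.npz',**s); return s
def cam(s):
    M=cv2.Rodrigues(np.array(s['rvec'],float))[0]; t=np.array(s['tvec'],float).ravel()
    f=200/np.tan(np.radians(float(s['vertical_fov']))/2); return M,t,f,float(s['cx']),float(s['cy'])
def ray(s,u,v,z):
    M,t,f,cx,cy=cam(s); C=-M.T@t; d=M.T@np.array([(u-cx)/f,(v-cy)/f,1]); return C+d*(z-C[2])/d[2]
def dep(s,u,v):
    M,t,f,cx,cy=cam(s); d=float(s['depth'][int(round(v)),int(round(u))]); return M.T@(np.array([(u-cx)/f,(v-cy)/f,1])*d-t)
def cloud(s):
    M,t,f,cx,cy=cam(s); v,u=np.mgrid[:400,:640]; d=s['depth']; P=np.stack([(u-cx)/f*d,(v-cy)/f*d,d],-1)
    W=(P-t)@M; W[d==0]=np.nan; return W
def proj(s,p):
    M,t,f,cx,cy=cam(s); q=M@np.array(p)+t; return np.array([cx+f*q[0]/q[2],cy+f*q[1]/q[2]])
E
python3 - <<'E'
from h import *
for n in('scene','top'):
    s=snap(n,n+'0.png'); M,t,f,cx,cy=cam(s); print(n,f,cx,cy,-M.T@t); print(M)
o=robot.get_obs(); print(o)
E
```

```text
pics
scene 500.157162387909 316.2962030534378 210.67641896083921 [ 1.2004481  -0.20889524  0.80545072]
[[ 0.27102715  0.96254703  0.00689159]
 [ 0.69379326 -0.19038054 -0.69455465]
 [-0.66722949  0.19302451 -0.71940694]]
top 373.53870485961085 319.81658688683666 199.6927799326993 [ 0.48263673 -0.0194175   0.95776572]
[[-0.01330069 -0.99984661  0.01139473]
 [-0.9974879   0.01247464 -0.06972998]
 [ 0.06957714 -0.01229356 -0.99750082]]
{'time': 0.1, 'joint_positions': array([-1.38311434e+00,  8.78664640e-02,  1.37203466e+00, -5.41642709e-06,
        1.68360424e+00, -1.03088137e-01]), 'qvel': array([-0.00125122, -0.00069935, -0.00164277,  0.00175108, -0.00219491,
        0.0001425 ]), 'joint_torque': array([ 1.57964485e-03, -3.41252267e+01, -3.03301835e+01,  7.20091118e-02,
        3.04743368e-02, -9.47961121e-05]), 'tool_pos': array([ 0.15759089, -0.52644593,  0.20446395]), 'ee_rot': array([-3.13968954e+00, -1.91474325e-04,  2.90769342e-01]), 'wrist_force': array([-0.27468151, -0.40472339, -0.31159691]), 'wrist_torque': array([ 0.01170044, -0.00295269, -0.0408331 ]), 'width': 0.09414507369427559}
```

View pics/scene0.png

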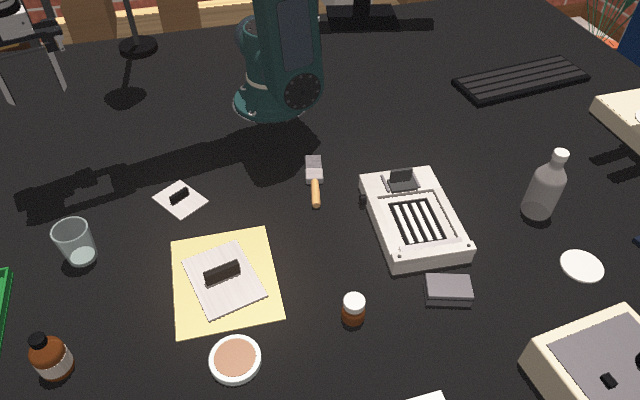

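View pics/top0.png

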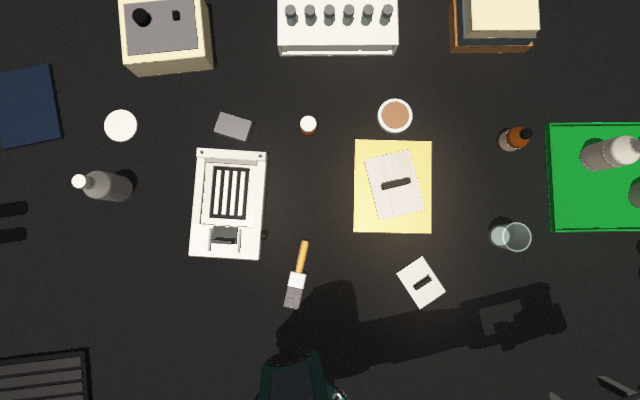

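The top view shows two plates with bars: the large one on the blotter at (395,184) and a smaller one on the bare bench at (421,282). The jar is the white-capped one at (308,125); the amber bottle at (515,138) and the bottle at (100,186) are not needed. The base is at (230,204), with its latch tab near (224,236). I choose the large plate on the blotter and will check it in a crop.

```bash
python3 - <<'E'
from h import *
s=dict(np.load('pics/top0.npz'))
a=cv2.resize(s['img'][135:240,345:445],None,fx=4,fy=4,interpolation=cv2.INTER_CUBIC)
b=cv2.resize(s['img'][140:265,180:280],None,fx=4,fy=4,interpolation=cv2.INTER_CUBIC)
a=cv2.copyMakeBorder(a,0,b.shape[0]-a.shape[0],0,0,cv2.BORDER_CONSTANT)
cv2.imwrite('pics/crop0.png',np.hstack([a,b]))
q=dict(np.load('pics/scene0.npz'))
b=cv2.resize(q['img'][155:285,345:485],None,fx=4,fy=4,interpolation=cv2.INTER_CUBIC); cv2.imwrite('pics/crop1.png',b)
W=cloud(s)
for n,(u,v) in dict(plate=(380,180),bar=(396,183),blot=(360,220),deck=(200,245),small=(410,272),bench=(330,200),jar=(308,124)).items(): print(n,W[v,u].round(4))
hsv=cv2.cvtColor(s['img'],cv2.COLOR_BGR2HSV)
for n,(u,v) in dict(plate=(380,180),bar=(396,183),blot=(360,220),deck=(200,245)).items(): print(n,hsv[v,u])
E
```

```text
plate [ 0.5973 -0.1857  0.0102]
bar [ 0.5859 -0.2204  0.0382]
blot [ 0.4959 -0.1332  0.0032]
deck [0.4396 0.2637 0.0355]
small [ 0.3633 -0.2561  0.0081]
bench [ 5.483e-01 -5.740e-02 -2.000e-04]
jar [ 0.7319 -0.004   0.0568]
plate [ 16  14 240]
bar [19 55 88]
blot [ 27  60 251]
deck [ 23   8 251]
```

View pics/crop0.png

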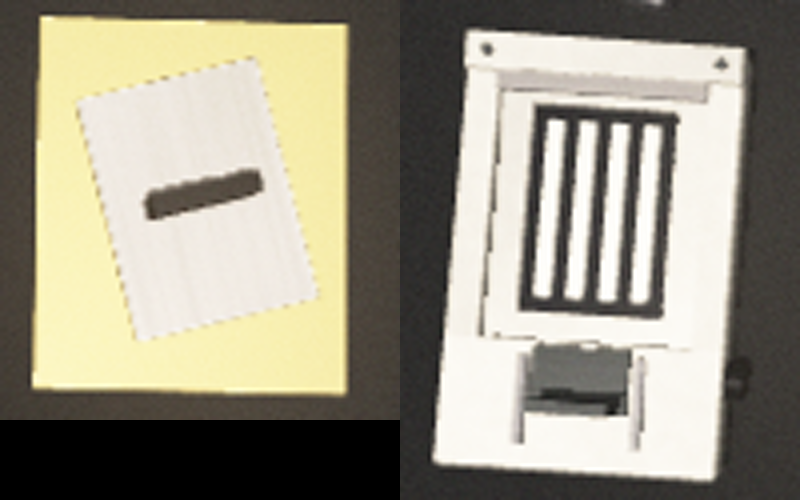

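View pics/crop1.png

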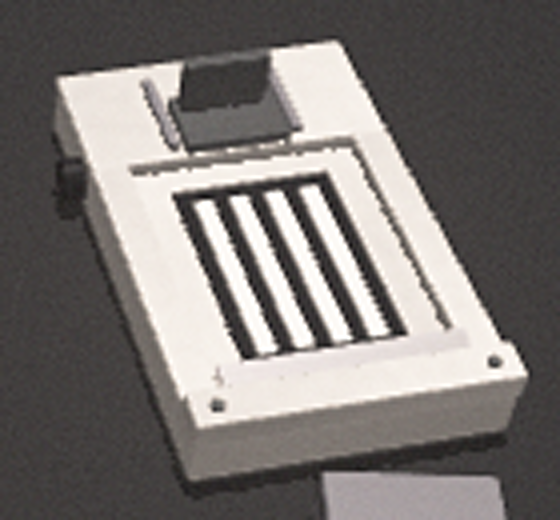

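```bash
cat > m.py <<'E'
from h import *
def rect(P):
    (c,sz,a)=cv2.minAreaRect(P.astype(np.float32).reshape(-1,1,2)); B=cv2.boxPoints((c,sz,a))
    e=[B[1]-B[0],B[2]-B[1]]; L=max(e,key=np.linalg.norm); L=L if L[0]>0 else -L
    return np.array(c),np.sort(sz),np.degrees(np.arctan2(L[1],L[0]))
def big(m):
    c,_=cv2.findContours(m.astype(np.uint8),cv2.RETR_EXTERNAL,cv2.CHAIN_APPROX_NONE); return max(c,key=cv2.contourArea).reshape(-1,2)
def cast(s,c,z): return np.array([ray(s,u,v,z)[:2] for u,v in c])
E
python3 - <<'E'
from m import *
for n in('top','scene'):
    s=dict(np.load(f'pics/{n}0.npz')); W=cloud(s); hsv=cv2.cvtColor(s['img'],cv2.COLOR_BGR2HSV).astype(int)
    X,Y,Z=[W[...,i] for i in range(3)]
    bl=(abs(X-.58)<.14)&(abs(Y+.22)<.13)
    H=hsv[...,0];S=hsv[...,1];V=hsv[...,2]
    m=bl&(S<45)&(V>120); m=cv2.morphologyEx(m.astype(np.uint8),cv2.MORPH_OPEN,np.ones((3,3)))
    print(n,'plate',rect(cast(s,big(m),.009)))
    m=bl&(V<110)&(abs(X-.585)<.06)&(abs(Y+.22)<.06); c=big(m)
    mt=bl&(Z>.030)&(Z<.05); 
    print(' bar depth',rect(np.c_[X[mt],Y[mt]]), Z[mt].mean(), np.median(Z[bl&(Z>.007)&(Z<.015)]))
    bb=(abs(X-.54)<.2)&(abs(Y-.2)<.16)
    mb=bb&(Z>.031)&(Z<.056); P=np.c_[X[mb],Y[mb]]
    mm=cv2.morphologyEx(mb.astype(np.uint8),cv2.MORPH_OPEN,np.ones((3,3))); c=big(mm)
    print(' base depth',rect(W[c[:,1],c[:,0],:2]), rect(cast(s,c,.038)))
    md=bb&(Z>.028)&(V<110); md=cv2.morphologyEx(md.astype(np.uint8),cv2.MORPH_OPEN,np.ones((2,2)))
    # grille (floor z .03)
    cs,_=cv2.findContours(md,cv2.RETR_EXTERNAL,cv2.CHAIN_APPROX_NONE)
    for c in cs:
        if cv2.contourArea(c)>60:
            c=c.reshape(-1,2); print('  dark',c.mean(0),rect(cast(s,c,.03)),np.median(W[c[:,1],c[:,0],2]))
    mt=bb&(Z>.06)&(Z<.085); print(' tab top',mt.sum(), np.c_[X,Y][0].shape, np.nanmean(X[mt]),np.nanmean(Y[mt]),np.nanmax(Z[mt]))
    for z0,z1 in((.025,.033),(.033,.041),(.043,.051)):
        k=bb&(Z>z0)&(Z<z1)&(V>150); print('  z',z0,k.sum(),np.median(Z[k]))
    k=(H<20)&(abs(X-.73)<.04)&(abs(Y)<.04)&(Z>.01); print(' jar',X[k].mean(),Y[k].mean(), X[k].min(),X[k].max(),Y[k].min(),Y[k].max())
E
```

```text
top plate (array([ 0.58646262, -0.22096565]), array([0.1193793 , 0.15931939]), np.float32(12.966357))
 bar depth (array([ 0.58654749, -0.22040606]), array([0.01386569, 0.06996312]), np.float32(-77.249985)) 0.03889661546982675 0.00940318629976259
 base depth (array([0.54149872, 0.19766611]), array([0.17139459, 0.2651315 ]), np.float32(-4.3705816)) (array([0.54237556, 0.19808199]), array([0.17377777, 0.26650193]), np.float32(-4.3690696))
  dark [226.05660377 240.47169811] (array([0.44901764, 0.20279336]), array([0.01329493, 0.0568089 ]), np.float32(84.040535)) 0.04657414588653805
  dark [237.66985646 183.91866029] (array([0.58198863, 0.17066455]), array([0.04868927, 0.09272695]), np.float32(-3.1356902)) nan
  dark [226.50813008 202.80081301] (array([0.56625664, 0.19238904]), array([0.08654382, 0.12802723]), np.float32(-3.9909558)) 0.03128845439588138
 tab top 81 (1280,) 0.4491304175964918 0.20315308347212932 0.07750177594829562
  z 0.025 2145 0.030987911027442805
  z 0.033 3050 0.038270432773127486
  z 0.043 946 0.046355814869932545
 jar 0.722805109536214 -0.002463108193355901 0.712763
[... 395 characters left out ...]
np.float32(-4.288788)) (array([0.54298294, 0.1986191 ]), array([0.17731805, 0.2710714 ]), np.float32(-4.41578))
  dark [416.77412281 220.03070175] (array([0.56724143, 0.19654976]), array([0.08774634, 0.11941282]), np.float32(-4.3467216)) nan
  dark [402.55670103 180.63917526] (array([0.43980882, 0.21332769]), array([0.06570197, 0.081107  ]), np.float32(-9.938192)) 0.044285745719131867
 tab top 153 (1280,) 0.45059145255458327 0.20372563318880532 0.07686748028336171
  z 0.025 1912 0.031108120971085364
  z 0.033 2523 0.038151090887321326
  z 0.043 1140 0.0462743080532156
 jar 0.7431099802026032 -0.006142443195231296 0.7140285146887463 0.7575883627436352 -0.024614515341034978 0.01772533525614198
```

```bash
cat > mv.py <<'E'
from h import *
def rows(targets,o=None):
    o=o or robot.get_obs(); p=np.array(o['tool_pos']); R0=R.from_euler('xyz',o['ee_rot'])
    for q,Rt in targets:
        print((R0.inv()*Rt).as_rotvec().round(3), (R0.inv().apply(np.array(q)-p)*100).round(2))
def down(yawdeg,tilt=0): # tool y along yawdeg-90 ; tilt about tool x
    return R.from_euler('xyz',[np.pi,0,np.radians(yawdeg)])*R.from_rotvec([np.radians(tilt),0,0])
E
python3 -c "
from mv import *
rows([((.5868,-.2208,.10),down(103.05))])"
```

```text
[-1.000e-03 -2.000e-03 -1.508e+00] [ 49.88 -16.96  10.49]
```

Request:
{"api": "drive_tool", "payload": {"series": [[[0,0,-1.508,49.9,-17.0,8,100],[0,0,-1.508,49.9,-17.0,8,100],[0,0,-1.508,49.9,-17.0,8,100],[0,0,-1.508,49.9,-17.0,8,100],[0,0,-1.508,49.9,-17.0,8,100],[0,0,-1.508,49.9,-17.0,8,100],[0,0,-1.508,49.9,-17.0,8,100],[0,0,-1.508,49.9,-17.0,8,100],[0,0,-1.508,49.9,-17.0,8,100],[0,0,-1.508,49.9,-17.0,8,100],[0,0,-1.508,49.9,-17.0,8,100],[0,0,-1.508,49.9,-17.0,10.5,70],[0,0,-1.508,49.9,-17.0,10.5,60],[0,0,-1.508,49.9,-17.0,10.5,60],[0,0,-1.508,49.9,-17.0,10.5,60],[0,0,-1.508,49.9,-17.0,10.5,60]]]}}

```text
time: 1.7
tool_pos: [0.587, -0.2213, 0.1015]
ee_rot: [3.14, -0.0, 1.797]
wrist_force: [1.1, -0.7, 0.2]
width: 0.0582
```

```bash
python3 -c "
from mv import *
s=snap('scene','s1.png')
o=robot.get_obs(); print(o['time'],o['tool_pos'],o['ee_rot'],o['width'])
cv2.imwrite('pics/s1c.png',cv2.resize(s['img'][120:340,140:360],None,fx=2.5,fy=2.5))
rows([((.5868,-.2208,.05),down(103.05)),((.5868,-.2208,.0125),down(103.05))])"
```

```text
1.75 [ 0.58701434 -0.22128304  0.10142997] [ 3.13964906e+00 -4.44016030e-04  1.79751092e+00] 0.056945701623655684
[ 0.002 -0.    -0.001] [ 0.05 -0.02  5.14]
[ 0.002 -0.    -0.001] [ 0.05 -0.03  8.89]
```

View pics/s1c.png

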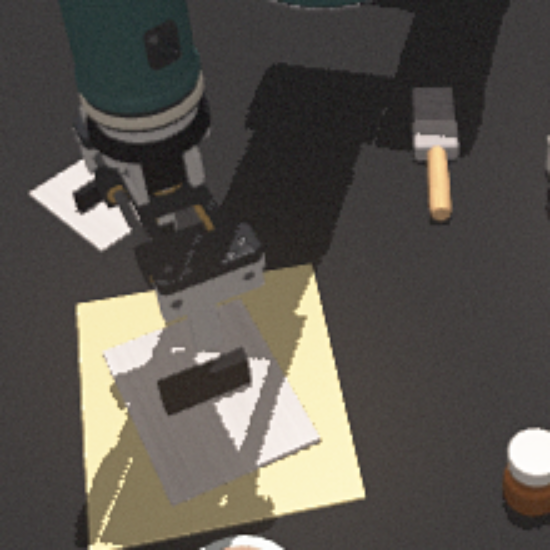

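The gripper stands square above the bar (bar at crop (205,380)). I'll go down and close on it.

Request:
{"api": "drive_tool", "payload": {"series": [[[0,0,0,0.05,0,3,60],[0,0,0,0.05,0,6,60],[0,0,0,0.05,0,8,60],[0,0,0,0.05,0,8.9,60],[0,0,0,0.05,0,8.9,60],[0,0,0,0.05,0,8.9,60],[0,0,0,0.05,0,8.9,30],[0,0,0,0.05,0,8.9,0],[0,0,0,0.05,0,8.9,0],[0,0,0,0.05,0,8.9,0],[0,0,0,0.05,0,8.9,0],[0,0,0,0.05,0,8.9,0],[0,0,0,0.05,0,8.9,0]]]}}

```text
time: 3.05
tool_pos: [0.5869, -0.2207, 0.0124]
ee_rot: [3.14, -0.001, 1.798]
wrist_force: [-0.3, 0.4, 0.1]
width: 0.0138
```

Request:
{"api": "drive_tool", "payload": {"series": [[[0,0,0,0,0,-1,0],[0,0,0,0,0,-3,0],[0,0,0,0,0,-6,0],[0,0,0,0,0,-9,0],[0,0,0,0,0,-12,0],[0,0,0,0,0,-14.5,0],[0,0,0,0,0,-15.5,0],[0,0,0,0,0,-15.5,0],[0,0,0,0,0,-15.5,0]]]}}

```text
time: 3.95
tool_pos: [0.5861, -0.2205, 0.1659]
ee_rot: [-3.141, -0.002, 1.798]
wrist_force: [-0.3, -0.0, -2.8]
width: 0.0137
```

```bash
cat >> mv.py <<'E'
REC=np.array([.5682,.1952,.030]); YAW=-4.35; H=9.4
def tcp(xf,zf,th,y=0,dx=0): # mm; far bottom edge in recess frame, tilt deg
    t=np.radians(th); d=np.array([np.cos(t),-np.sin(t)]); n=np.array([np.sin(t),np.cos(t)])
    p=np.array([xf,zf])-80*d+H*n
    r=R.from_euler('z',YAW,degrees=True)
    return REC+r.apply(np.array([p[0]+dx,y,p[1]])/1000), down(90+YAW,th)
def rec(o): # tcp in recess frame (mm), rpy rel
    r=R.from_euler('z',YAW,degrees=True); Rt=R.from_euler('xyz',o['ee_rot'])
    return r.inv().apply(np.array(o['tool_pos'])-REC)*1000, np.degrees((down(90+YAW).inv()*Rt).as_rotvec())
E
python3 -c "
from mv import *
s=snap('top','t2.png'); o=robot.get_obs(); print(o['tool_pos'],o['ee_rot'],o['wrist_force'],o['wrist_torque'],o['width'])
rows([tcp(60,90,0),tcp(60,90,12)])"
```

```text
[ 0.58575401 -0.22035516  0.16512377] [-3.14011372e+00 -2.97468208e-03  1.79754941e+00] [ 0.5099001  -1.11889759 -2.31108833] [ 0.00437963 -0.07295921 -0.01583405] 0.014099682134261942
[-0.002 -0.003  0.303] [41.47  5.73  3.69]
[0.206 0.029 0.302] [41.37  6.08  2.04]
```

View pics/t2.png

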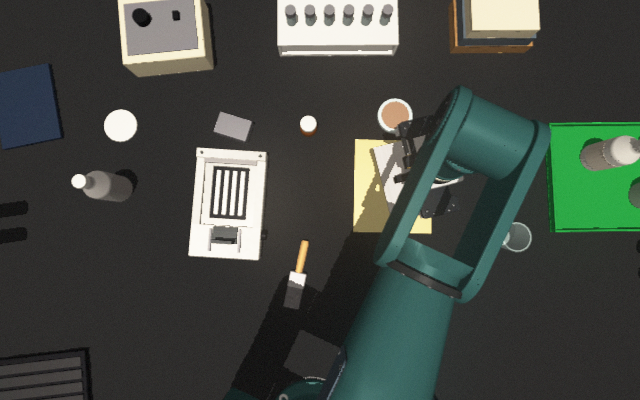

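The plate is lifted and level in the grip (edge visible at (385,175)). I'll carry it over the recess.

Request:
{"api": "drive_tool", "payload": {"series": [[[0,0,0.02,2,0.3,0,0],[0,0,0.04,5,0.7,0,0],[0,0,0.06,8,1.2,0,0],[0.03,0,0.09,11.5,1.7,0,0],[0.06,0,0.12,15,2.2,0,0],[0.09,0.01,0.15,18.5,2.7,0,0],[0.12,0.01,0.18,22,3.2,0,0],[0.15,0.02,0.21,25.5,3.7,0,0],[0.17,0.02,0.23,29,4.2,0.5,0],[0.19,0.02,0.25,32.5,4.7,1,0],[0.2,0.025,0.27,36,5.2,1.4,0],[0.206,0.029,0.29,38.5,5.6,1.8,0],[0.206,0.029,0.302,40.5,5.9,2,0],[0.206,0.029,0.302,41.4,6.1,2,0],[0.206,0.029,0.302,41.4,6.1,2,0],[0.206,0.029,0.302,41.4,6.1,2,0],[0.206,0.029,0.302,41.4,6.1,2,0]]]}}

```text
time: 5.7
tool_pos: [0.5523, 0.1956, 0.1462]
ee_rot: [-2.932, 0.001, 1.493]
wrist_force: [1.1, -0.6, -2.9]
width: 0.0137
```

```bash
python3 -c "
from mv import *
s=snap('scene','s3.png'); snap('top','t3.png'); o=robot.get_obs(); print(o['time'],rec(o),o['wrist_force'],o['wrist_torque'],o['width'])
cv2.imwrite('pics/s3c.png',cv2.resize(s['img'][60:300,310:530],None,fx=2.5,fy=2.5))
W=cloud(s); r=R.from_euler('z',YAW,degrees=True)
L=r.inv().apply((W.reshape(-1,3)-REC))*1000
L=L.reshape(400,640,3); hsv=cv2.cvtColor(s['img'],cv2.COLOR_BGR2HSV)
k=(abs(L[...,0])<140)&(abs(L[...,1])<90)&(L[...,2]>60)&(L[...,2]<160)&(hsv[...,1]<60)&(hsv[...,2]>70)
np.save('pics/k.npy',L[k]); P=L[k]; P=P[np.abs(P[:,1])<58]
import collections
# robust plane
m=np.ones(len(P),bool)
for tol in(40,15,6,4,3):
    A=np.c_[P[m][:,:2],np.ones(m.sum())]; c=np.linalg.lstsq(A,P[m][:,2],rcond=None)[0]; e=P[:,2]-np.c_[P[:,:2],np.ones(len(P))]@c; m=abs(e)<tol
print(len(P),m.sum(),c,np.degrees(np.arctan(c[:2])),P[m].min(0),P[m].max(0))
rows([tcp(60,40,12),tcp(60,20,12),tcp(60,4,12)],o)"
```

```text
5.8 (array([-15.84414064,  -0.64010129, 116.40397748]), array([ 1.19875194e+01, -2.57318921e-03,  9.16427682e-02])) [-0.92726155  0.46976153 -1.80027018] [-0.0405007  -0.28353542 -0.00409774] 0.013599590749048675
2861 2582 [-2.13371786e-01 -6.98587597e-04  1.09739880e+02] [-12.04468239  -0.04002611] [-97.31143248 -57.99023872  93.74576973] [ 62.40331108  57.84034106 131.93026814]
[ 0.    -0.    -0.002] [0.07 1.01 4.96]
[ 0.    -0.    -0.002] [0.07 1.42 6.91]
[ 0.    -0.    -0.002] [0.07 1.75 8.48]
```

View pics/s3c.png

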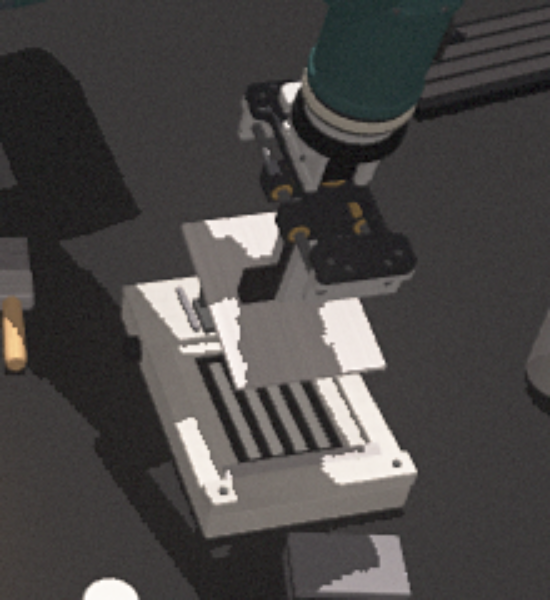

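View pics/t3.png

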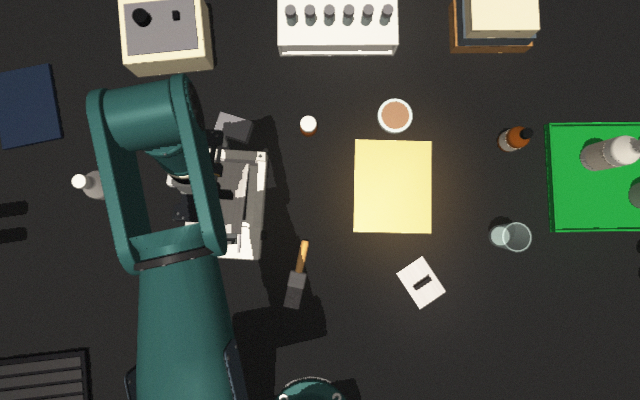

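The depth fit shows the plate tilted 12.0° and within 1 mm of where the model puts it. Its far edge (crop (310,375)) is short of the lip. I'll lower it now.

Request:
{"api": "drive_tool", "payload": {"series": [[[0,0,0,0.07,0.3,1.5,0],[0,0,0,0.07,0.7,3.5,0],[0,0,0,0.07,1.0,5,0],[0,0,0,0.07,1.2,6,0],[0,0,0,0.07,1.42,6.9,0],[0,0,0,0.07,1.55,7.5,0],[0,0,0,0.07,1.65,8,0],[0,0,0,0.07,1.75,8.4,0],[0,0,0,0.07,1.75,8.4,0],[0,0,0,0.07,1.75,8.4,0]]]}}

```text
time: 6.8
tool_pos: [0.5523, 0.1965, 0.061]
ee_rot: [-2.933, -0.0, 1.493]
wrist_force: [-0.6, 0.2, -2.2]
width: 0.0135
```

```bash
python3 -c "
from mv import *
s=snap('scene','s4.png'); o=robot.get_obs(); print(o['time'],rec(o),o['wrist_force'],o['wrist_torque'],o['width'])
print((rec(o)[0]-(tcp(60,4,12)[0]-REC)*1000))
cv2.imwrite('pics/s4c.png',cv2.resize(s['img'][130:290,340:500],None,fx=3.5,fy=3.5,interpolation=cv2.INTER_CUBIC))
rows([tcp(66,3,12),tcp(73,2.5,12),tcp(79,2.5,12)],o)"
```

```text
6.85 (array([-15.83257198,   0.16755377,  31.1771543 ]), array([11.93042581,  0.01715024,  0.08628825])) [ 0.27226153 -0.12938133 -2.06731215] [-0.08602847 -0.2602966  -0.02700212] 0.013915214066013027
[ 0.41791852 -1.0685891   1.34963158]
[ 0.001 -0.    -0.001] [-0.02  0.59  0.12]
[ 0.001 -0.    -0.001] [-0.01  1.29  0.02]
[ 0.001 -0.    -0.001] [-0.01  1.87 -0.1 ]
```

View pics/s4c.png

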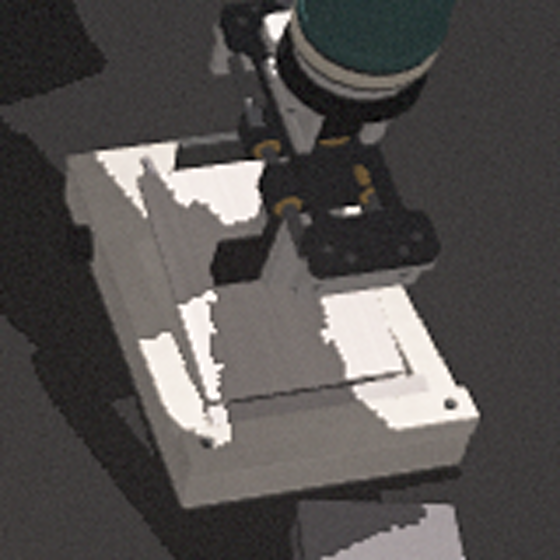

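```bash
python3 -c "
from mv import *
s=dict(np.load('pics/s4.npz')); r=R.from_euler('z',YAW,degrees=True)
W=cloud(s); L=r.inv().apply((W.reshape(-1,3)-REC)).reshape(400,640,3)*1000
def pj(p): return proj(s,REC+r.apply(np.array(p,float)/1000))
print('lip',[pj((70,y,17)) for y in(-65,65)],'lip under',[pj((70,y,13)) for y in(-65,65)])
S=6
im=cv2.resize(s['img'][200:265,380:490],None,fx=S,fy=S,interpolation=cv2.INTER_CUBIC)
def pt(p,c): q=((pj(p)-[380,200]+.5)*S).astype(int); cv2.circle(im,tuple(int(v) for v in q),3,c,-1)
for y in(-65,65):
  pt((70,y,17),(0,0,255)); pt((82.5,y,17),(0,0,255)); pt((70,y,8),(255,0,0)); pt((30,y,8),(255,0,0)); pt((0,y,8),(255,0,0))
for y in (-60,60):
  for a in (0,30,60): 
    t=np.radians(12); pt((61.7-a*np.cos(t),y+.2,5.35+5.87+a*np.sin(t)),(0,255,0))
for p in ((105,-85,15.5),(105,85,15.5)): pt(p,(255,0,255))
cv2.imwrite('pics/ov4.png',im)
"
```

```text
lip [array([398.48397401, 245.86552746]), array([460.27029909, 236.3628153 ])] lip under [array([398.23154767, 247.16479108]), array([459.84644277, 237.66542998])]
```

View pics/ov4.png

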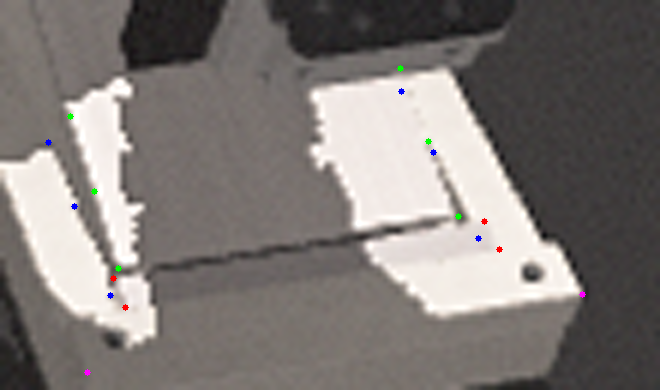

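The overlay agrees with the image: the plate edges (green) lie between the side walls (blue), short of the lip (red). Next I'll slide it under the lip.

Request:
{"api": "drive_tool", "payload": {"series": [[[0,0,0,0,0.2,0.15,0],[0,0,0,0,0.5,0.2,0],[0,0,0,0,0.8,0.15,0],[0,0,0,0,1.1,0.1,0],[0,0,0,0,1.4,0.02,0],[0,0,0,0,1.65,-0.05,0],[0,0,0,0,1.85,-0.1,0],[0,0,0,0,1.85,-0.1,0],[0,0,0,0,1.85,-0.1,0]]]}}

```text
time: 7.75
tool_pos: [0.5706, 0.1952, 0.0583]
ee_rot: [-2.933, -0.0, 1.493]
wrist_force: [-0.1, -0.6, -2.7]
width: 0.0138
```

```bash
cat > st.py <<'E'
from mv import *
def far(o):
    p,rv=rec(o); t=np.radians(rv[0]); d=np.array([np.cos(t),-np.sin(t)]); n=np.array([np.sin(t),np.cos(t)])
    return np.array([p[0],p[2]])+80*d-H*n
def st():
    o=robot.get_obs(); p,rv=rec(o); print('t',o['time'],'rec',p.round(2),'rv',rv.round(2),'far',far(o).round(2),'F',o['wrist_force'].round(1),'T',o['wrist_torque'].round(2),o['width'].__round__(4)); return o
E
python3 -c "
from st import *
o=st()
rows([tcp(82,2.5,12),tcp(84,2.5,12)],o)"
```

```text
t 7.75 rec [ 2.44  0.15 28.26] rv [11.94  0.02  0.09] far [78.76  2.51] F [-0.1 -0.6 -2.7] T [-0.08 -0.3   0.01] 0.0138
[ 0.001 -0.    -0.002] [-0.01  0.32 -0.07]
[ 0.001 -0.    -0.002] [-0.01  0.51 -0.12]
```

Request:
{"api": "drive_tool", "payload": {"series": [[[0,0,0,0,0.1,-0.02,0],[0,0,0,0,0.2,-0.05,0],[0,0,0,0,0.3,-0.07,0],[0,0,0,0,0.37,-0.08,0],[0,0,0,0,0.37,-0.08,0]]]}}

```text
time: 8.25
tool_pos: [0.5738, 0.1949, 0.0584]
ee_rot: [-2.932, 0.0, 1.494]
wrist_force: [-2.5, -0.1, -0.7]
width: 0.0141
```

```bash
python3 -c "
from st import *
o=st()
rows([tcp(84,2.5,12)],o)"
```

```text
t 8.25 rec [ 5.6   0.13 28.37] rv [1.204e+01 1.000e-02 8.000e-02] far [81.88  2.5 ] F [-2.5 -0.1 -0.7] T [-0.07  0.21  0.05] 0.0141
[-0.001 -0.    -0.001] [-0.01  0.21 -0.04]
```

The plate touches the far wall at model x 83.1 mm (expected 82.5), so x is calibrated to within 1 mm. I'll back off and lower the near edge.

```bash
python3 -c "
from st import *
o=robot.get_obs()
rows([tcp(80.3,z,a) for z,a in((2.3,12),(2.1,11),(2,10),(1.8,9),(1.6,8),(1.5,7),(1.4,6),(1.3,5),(1.2,4),(1.1,3),(1,2))],o)"
```

```text
[-0.001 -0.    -0.001] [-0.01 -0.15  0.06]
[-0.018 -0.    -0.001] [-0.01 -0.16  0.22]
[-0.036 -0.    -0.001] [-0.01 -0.17  0.37]
[-0.053 -0.    -0.001] [-0.01 -0.18  0.53]
[-0.07  -0.    -0.001] [-0.01 -0.18  0.69]
[-0.088 -0.    -0.001] [-0.01 -0.19  0.84]
[-0.105 -0.    -0.001] [-0.01 -0.19  0.99]
[-0.123 -0.    -0.001] [-0.01 -0.18  1.14]
[-0.14  -0.    -0.001] [-0.01 -0.18  1.29]
[-0.158 -0.    -0.001] [-0.01 -0.17  1.44]
[-0.175 -0.    -0.001] [-0.01 -0.16  1.59]
```

Request:
{"api": "drive_tool", "payload": {"series": [[[0,0,0,0,-0.15,0.05,0],[0,0,0,0,-0.15,0.06,0],[-0.018,0,0,0,-0.16,0.22,0],[-0.036,0,0,0,-0.17,0.37,0],[-0.053,0,0,0,-0.18,0.53,0],[-0.07,0,0,0,-0.18,0.69,0],[-0.088,0,0,0,-0.19,0.84,0],[-0.105,0,0,0,-0.19,0.99,0],[-0.123,0,0,0,-0.18,1.14,0],[-0.14,0,0,0,-0.18,1.29,0],[-0.14,0,0,0,-0.18,1.29,0],[-0.14,0,0,0,-0.18,1.29,0]]]}}

```text
time: 9.45
tool_pos: [0.5692, 0.1953, 0.0462]
ee_rot: [-3.072, 0.0, 1.494]
wrist_force: [-0.3, 0.5, -1.8]
width: 0.0138
```

```bash
python3 -c "
from st import *
o=st()
rows([tcp(80.3,1,3),tcp(80.3,.8,2),tcp(80.3,.6,1),tcp(80.3,.4,.5)],o)"
```

```text
t 9.45 rec [ 1.03  0.15 16.15] rv [4.01 0.   0.07] far [80.17  1.18] F [-0.3  0.5 -1.8] T [-0.05 -0.17  0.02] 0.0138
[-0.018 -0.    -0.001] [-0.01 -0.    0.16]
[-0.035 -0.    -0.001] [-0.01 -0.01  0.32]
[-0.053 -0.    -0.001] [-0.01 -0.02  0.48]
[-0.061 -0.    -0.001] [-0.01 -0.02  0.57]
```

Request:
{"api": "drive_tool", "payload": {"series": [[[-0.018,0,0,0,0,0.16,0],[-0.035,0,0,0,-0.01,0.32,0],[-0.053,0,0,0,-0.02,0.48,0],[-0.061,0,0,0,-0.02,0.57,0],[-0.061,0,0,0,-0.02,0.57,0],[-0.061,0,0,0,-0.02,0.57,0]]]}}

```text
time: 10.05
tool_pos: [0.5686, 0.1954, 0.0406]
ee_rot: [-3.133, -0.0, 1.494]
wrist_force: [-0.5, 0.5, -2.0]
width: 0.0137
```

```bash
python3 -c "
from st import *
o=st(); s=snap('scene','s5.png'); cv2.imwrite('pics/s5c.png',cv2.resize(s['img'][130:290,340:500],None,fx=3.5,fy=3.5,interpolation=cv2.INTER_CUBIC))
rows([tcp(80.3,0,0)],o)"
```

```text
t 10.05 rec [ 0.41  0.2  10.59] rv [0.5  0.   0.07] far [80.32  0.49] F [-0.5  0.5 -2. ] T [-0.04 -0.09  0.05] 0.0137
[-0.009 -0.    -0.001] [-0.02 -0.01  0.12]
```

View pics/s5c.png

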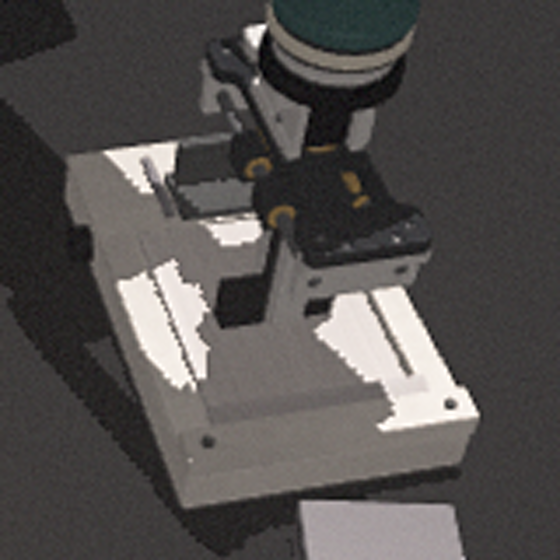

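The far edge is hidden under the lip (crop (200–385,400)) and the near edge has dropped into the recess. I'll lower the last millimetre and release.

Request:
{"api": "drive_tool", "payload": {"series": [[[-0.005,0,0,0,0,0.06,0],[-0.009,0,0,0,0,0.12,0],[-0.009,0,0,0,0,0.14,0],[-0.009,0,0,0,0,0.14,0]]]}}

```text
time: 10.5
tool_pos: [0.5689, 0.1954, 0.0394]
ee_rot: [3.141, -0.0, 1.494]
wrist_force: [-0.2, -0.4, -1.0]
width: 0.0139
```

```bash
python3 -c "
from st import *
o=st()"
```

```text
t 10.5 rec [0.73 0.21 9.44] rv [-0.04  0.01  0.08] far [80.73  0.1 ] F [-0.2 -0.4 -1. ] T [ 0.01 -0.09 -0.01] 0.0139
```

Request:
{"api": "drive_tool", "payload": {"series": [[[0,0,0,0,0,0,30],[0,0,0,0,0,0,40],[0,0,0,0,0,0,50],[0,0,0,0,0,0,50],[0,0,0,0,0,-1,50],[0,0,0,0,0,-3,50],[0,0,0,0,0,-6,50],[0,0,0,0,0,-9,50],[0,0,0,0,0,-12,50],[0,0,0,0,0,-15,50],[0,0,0,0,0,-18,50],[0,0,0,0,0,-18,50]]]}}

```text
time: 11.7
tool_pos: [0.5712, 0.196, 0.2265]
ee_rot: [3.13, -0.004, 1.494]
wrist_force: [0.5, 0.3, 1.0]
width: 0.0469
```

```bash
cat > chk.py <<'E'
from st import *
import sys
def chk(fn):
    o=st(); s=snap('scene',fn+'.png'); cv2.imwrite('pics/'+fn+'c.png',cv2.resize(s['img'][130:290,340:500],None,fx=3.5,fy=3.5,interpolation=cv2.INTER_CUBIC))
    r=R.from_euler('z',YAW,degrees=True); W=cloud(s); L=r.inv().apply((W.reshape(-1,3)-REC)).reshape(400,640,3)*1000
    x,y,z=L[...,0],L[...,1],L[...,2]
    k=(abs(x)<65)&(abs(y)<52)&(z<14)&(z>-3)&~((abs(x)<15)); P=L[k]
    A=np.c_[P[:,:2],np.ones(len(P))]; c=np.linalg.lstsq(A,P[:,2],rcond=None)[0]; e=P[:,2]-A@c; print('plate top: slopes deg',np.degrees(np.arctan(c[:2])).round(2),'z0',c[2].round(2),'rms',e.std().round(2),len(P))
    k=(abs(x)<20)&(abs(y)<50)&(z>30)&(z<42); b=L[k]; print('bar top',b.mean(0).round(2),b.min(0).round(1),b.max(0).round(1),len(b)); 
    k=(x<-85)&(x>-140)&(abs(y)<40)&(z>35)&(z<50); b=L[k]; print('tab top',b.mean(0).round(2),b.min(0).round(1),b.max(0).round(1),len(b))
    k=(abs(W[...,0]-.735)<.05)&(abs(W[...,1])<.05)&(W[...,2]>.05)&(W[...,2]<.07); print('jar top',W[k].mean(0).round(4))
    return o,s
E
python3 -c "
from chk import *
o,s=chk('s6')"
```

```text
t 11.7 rec [  2.89   0.98 196.45] rv [-0.68  0.22  0.08] far [ 83.   188.01] F [0.5 0.3 1. ] T [ 0.06 -0.14  0.01] 0.0469
plate top: slopes deg [0.04 0.1 ] z0 6.74 rms 1.44 1438
bar top [ 2.55 -1.37 35.68] [ -8.2 -35.8  30. ] [10.  34.5 41.1] 232
tab top [-118.03   -0.96   41.77] [-123.4  -25.3   35.1] [-113.2   24.5   46.9] 114
jar top [ 0.7367 -0.0033  0.0552]
```

View pics/s6c.png

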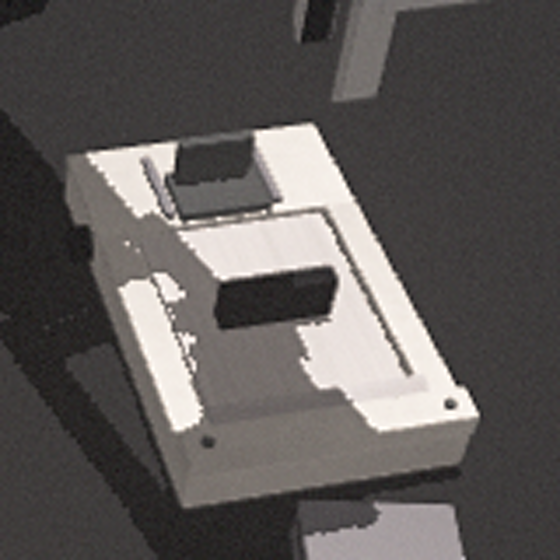

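The plate lies flat in the recess with its far edge under the lip (crop (300,405)). The bar is centred, the tab is still open at about -120 mm, and the jar hasn't moved. Next I go behind the tab.

```bash
python3 -c "
from chk import *
r=R.from_euler('z',YAW,degrees=True)
g=lambda x,z:(REC+r.apply(np.array([x,-.5,z])/1000),down(90+YAW))
rows([g(-160,150),g(-160,80),g(-160,20)])"
```

```text
[ 0.007 -0.002 -0.001] [ -0.14 -16.22   4.2 ]
[ 0.007 -0.002 -0.001] [ -0.16 -16.27  11.2 ]
[ 0.007 -0.002 -0.001] [ -0.17 -16.32  17.2 ]
```

Request:
{"api": "drive_tool", "payload": {"series": [[[0,0,0,0,-4,0,0],[0.007,0,0,-0.1,-8,2,0],[0.007,0,0,-0.14,-12,4,0],[0.007,0,0,-0.14,-15,4.2,0],[0.007,0,0,-0.14,-16.2,6,0],[0.007,0,0,-0.15,-16.25,9,0],[0.007,0,0,-0.16,-16.3,11.5,0],[0.007,0,0,-0.16,-16.3,13,0],[0.007,0,0,-0.16,-16.3,13,0],[0.007,0,0,-0.16,-16.3,13,0]]]}}

```text
time: 12.75
tool_pos: [0.4078, 0.2066, 0.0912]
ee_rot: [-3.14, -0.001, 1.494]
wrist_force: [0.0, 0.4, 0.6]
width: -0.0001
```

```bash
python3 -c "
from chk import *
o=st(); s=snap('scene','s7.png'); cv2.imwrite('pics/s7c.png',cv2.resize(s['img'][90:250,320:480],None,fx=3.5,fy=3.5,interpolation=cv2.INTER_CUBIC))
r=R.from_euler('z',YAW,degrees=True)
g=lambda x,z:(REC+r.apply(np.array([x,-.5,z])/1000),down(90+YAW))
rows([g(-160,20),g(-140,20),g(-130,20)],o)"
```

```text
t 12.75 rec [-160.83   -0.76   61.2 ] rv [0.09 0.08 0.07] far [-80.84  51.67] F [0.  0.4 0.6] T [-0.02 -0.09 -0.03] -0.0001
[-0.002 -0.001 -0.001] [0.02 0.09 4.12]
[-0.002 -0.001 -0.001] [0.02 2.09 4.12]
[-0.002 -0.001 -0.001] [0.02 3.09 4.12]
```

View pics/s7c.png

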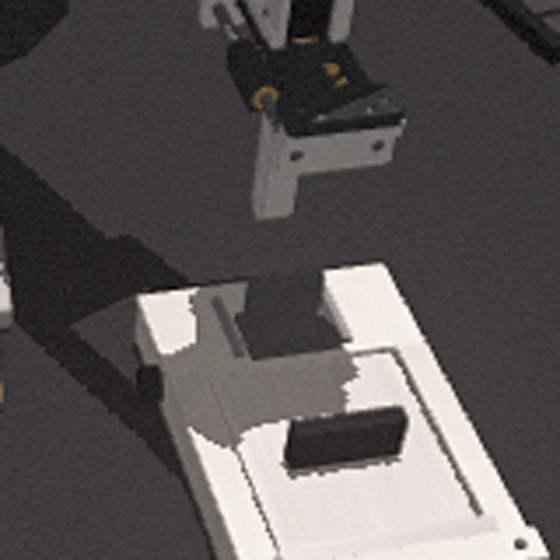

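The shut fingers (crop (275,215)) are behind the tab (crop (285,300)) and in line with it. I'll go down and advance until they touch.

Request:
{"api": "drive_tool", "payload": {"series": [[[0,0,0,0.02,0,2,0],[0,0,0,0.02,0.05,3.5,0],[0,0,0,0.02,0.09,4.1,0],[0,0,0,0.02,0.09,4.1,0],[0,0,0,0.02,0.6,4.1,0],[0,0,0,0.02,1.1,4.1,0],[0,0,0,0.02,1.5,4.1,0],[0,0,0,0.02,1.8,4.1,0],[0,0,0,0.02,2.1,4.1,0],[0,0,0,0.02,2.3,4.1,0],[0,0,0,0.02,2.3,4.1,0]]]}}

```text
time: 13.9
tool_pos: [0.4317, 0.2054, 0.0512]
ee_rot: [3.141, -0.002, 1.493]
wrist_force: [-0.6, -0.1, -0.0]
width: 0.0002
```

```bash
python3 -c "
from chk import *
o=st()"
```

```text
t 13.9 rec [-136.84   -0.2    21.18] rv [-0.02  0.13  0.09] far [-56.84  11.81] F [-0.6 -0.1 -0. ] T [-0.03 -0.09  0.02] 0.0002
```

Request:
{"api": "drive_tool", "payload": {"series": [[[0,0,0,0,0.2,0,0],[0,0,0,0,0.4,0,0],[0,0,0,0,0.6,0,0],[0,0,0,0,0.8,0,0],[0,0,0,0,1.0,0,0],[0,0,0,0,1.2,0,0],[0,0,0,0,1.35,0,0],[0,0,0,0,1.5,0,0],[0,0,0,0,1.6,0,0],[0,0,0,0,1.6,0,0]]]}}

```text
time: 14.9
tool_pos: [0.4479, 0.2041, 0.0511]
ee_rot: [3.141, -0.002, 1.493]
wrist_force: [-1.7, 0.0, -0.6]
width: 0.0007
```

```bash
python3 -c "
from chk import *
chk('s8')"
```

```text
t 14.9 rec [-120.63   -0.25   21.1 ] rv [-0.03  0.13  0.09] far [-40.62  11.74] F [-1.7  0.  -0.6] T [ 0.04  0.19 -0.02] 0.0007
plate top: slopes deg [0.16 0.04] z0 6.68 rms 1.43 1436
bar top [ 2.41 -1.23 35.53] [ -8.5 -34.9  30.3] [10.2 35.6 39.7] 230
tab top [-105.97   -2.05   42.2 ] [-135.3  -25.7   35. ] [-97.6  26.   49.3] 153
jar top [ 0.7368 -0.0031  0.0552]
```

View pics/s8c.png

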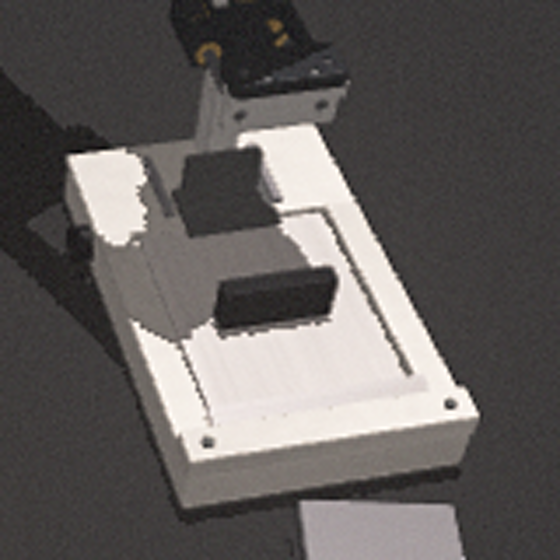

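The latch is sliding under about 2 N and the tongue already overlaps the plate's near edge (crop (235,230)). I'll keep pushing until I feel the stop.

Request:
{"api": "drive_tool", "payload": {"series": [[[0,0,0,0,0.1,0,0],[0,0,0,0,0.2,0,0],[0,0,0,0,0.2,0,0]]]}}

```text
time: 15.25
tool_pos: [0.4493, 0.204, 0.0511]
ee_rot: [-3.141, -0.002, 1.493]
wrist_force: [-4.1, 0.2, 2.7]
width: 0.0006
```

```bash
python3 -c "
from chk import *
st()"
```

```text
t 15.25 rec [-119.27   -0.24   21.09] rv [0.05 0.13 0.09] far [-39.28  11.62] F [-4.1  0.2  2.7] T [0.06 0.73 0.03] 0.0006
```

Request:
{"api": "drive_tool", "payload": {"series": [[[0,0,0,0,0.1,0,0],[0,0,0,0,0.15,0,0],[0,0,0,0,0.15,0,0],[0,0,0,0,0.15,0,0]]]}}

```text
time: 15.65
tool_pos: [0.4492, 0.204, 0.0511]
ee_rot: [-3.137, -0.002, 1.494]
wrist_force: [-6.2, 0.8, 4.0]
width: 0.0001
```

```bash
python3 -c "
from chk import *
st()"
```

```text
t 15.65 rec [-119.28   -0.26   21.09] rv [0.25 0.11 0.08] far [-39.32  11.34] F [-6.2  0.8  4. ] T [0.01 1.14 0.01] 0.0001
```

The tab stopped moving while the force kept rising, so it is against the end stop. I'll back off, then lift clear.

Request:
{"api": "drive_tool", "payload": {"series": [[[0,0,0,0,-1,0,0],[0,0,0,0,-2,0,0],[0,0,0,0,-3,0,0],[0,0,0,0,-3.5,-1,0],[0,0,0,0,-3.5,-4,0],[0,0,0,0,-3.5,-8,0],[0,0,0,0,-3.5,-12,0],[0,0,0,0,-3.5,-15,0],[0,0,0,0,-3.5,-15,0],[0,0,0,0,-3.5,-15,0]]]}}

```text
time: 16.65
tool_pos: [0.4153, 0.2065, 0.2023]
ee_rot: [-3.14, -0.003, 1.494]
wrist_force: [0.9, 0.0, -0.9]
width: 0.0008
```

```bash
python3 -c "
from chk import *
chk('s9')"
```

```text
t 16.65 rec [-153.35   -0.35  172.26] rv [0.1  0.16 0.07] far [-73.37 162.73] F [ 0.9  0.  -0.9] T [-0.02 -0.02  0.07] 0.0008
plate top: slopes deg [0.01 0.25] z0 6.7 rms 1.39 1434
bar top [ 2.37 -0.63 35.53] [ -8.7 -36.2  30.1] [10.  35.1 39.3] 229
tab top [-101.26   -0.65   41.44] [-109.6  -24.8   35.2] [-96.9  25.4  47.2] 123
jar top [ 0.7369 -0.0032  0.0551]
```

View pics/s9c.png

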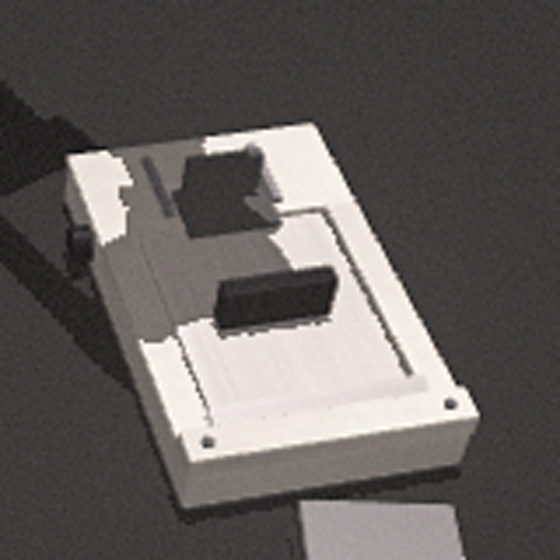

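The tongue covers the near edge (crop (235,225)). The tab has moved 16.8 mm since the check before the push, and it met the stop. The plate is flat and the arm is clear.

```bash
python3 -c "
from bench import robot
robot.close_job()"
```

```text
the job is handed in; nothing more can be done
```

The cover plate is back in the recess with its far edge under the lip, and the latch is pushed home. I handed the job in at about 16.7 s. No verdict was reported.

**What I did:** I pinched the larger plate (the one on the blotter) by its bar and tilted it 12°. I slid the far edge under the lip until it touched the far wall, backed off about 2 mm, lowered it flat and let go. With the fingers shut, I then pushed the latch tab until it stopped at about 6 N, and lifted clear.

**Last checks:**
- **Plate:** it is flat within 0.3°, with its top about 6.7 mm above the nominal floor. The empty floor also read about 1 mm high, so this fits a seated plate.
- **Centring:** the bar was about 0.7 mm (x) and 0.2 mm (y) off centre at release, by the arm's position. The camera's rough value was 2.4 mm in x, which I put down to the bar's side face being in view. Both are within the 6 mm allowed.
- **Latch:** the tab moved 16.8 mm between the camera checks before and after the push, and it was against its end stop.
- **Jar:** its measured position was the same within 0.2 mm between the check after the plate was set down and the last one. It had not visibly moved before that.
- **Contact:** the arm was clear of everything at the end.

No check failed; the only disagreement was the bar's x reading.

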